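Fit a furniture leg onto its four-stud mounting plate

ROBOT

A 6-joint arm with a two-finger parallel gripper is mounted at the origin on the work surface. World frame = base frame: x ahead of the robot, y to its left, z up, the work surface at z = 0. Lengths are in mm, angles in rad, forces in N, time in s.
With the tool pointing down it reaches from about 300 to 775 mm from the base axis. Payload 14.6 kg.
Tool frame: the origin (TCP) lies at the very end of the fingers, on their centre line; the grasp point (between the pads) lies 19 mm behind it; z points along the fingers, y is the line along which they close (so a half turn about z gives the same grasp; the last joint's range is limited). The gripper opens to 94 mm and grips with 3 to 60 N. Pads are 16 mm wide; open, the fingers measure 119 mm over their backs; the gripper's body (75 mm by 177 mm) begins 78 mm behind the grasp point.
Start: joints at [1.039, 0.3, 1.521, -0, 1.321, -0.067], TCP at [246.53, 491.642, 205.446] pointing down, gripper open.
Joint ranges: [-3.03, 3.03], [-0.79, 2.21], [0.23, 2.52], [-1.04, 4.18], [0, 3.07], [-2.55, 2.55]. Speed limits (rad/s): [2.22, 2.22, 2.57, 3.14, 3.14, 3.14].

INTERFACE

Orientations are given as [roll, pitch, yaw] about the fixed x, y, z axes, in that order (R = Rz(yaw) Ry(pitch) Rx(roll)).
In Python, from cell import manip, camera, get_calibration gives the robot as it stands.
- The arm moves only by the tool arm_command, never from a script. Its argument "targets" is a list of rows, each an object of numbers: "hand": the opening, from -1 (shut) to 1 (fully open), so that 0 is half open; "x", "y", "z": the shift along the tool's x, y, z in m; "yaw": the turn about the tool's z in rad. In form: [{"hand": .., "x": .., "y": .., "z": .., "yaw": ..}, ...]. A call has 1 to 10 rows; each row shifts and turns the commanded pose from where the row before left it, along the tool's axes as they then stand; what a row does not reach is not made up. A row lasts 1/10 s, in which the tool goes at most 50 mm and 8.59 degrees, less where a joint would pass 70% of its speed; a pose out of reach is approached as far as the arm can. A call is refused whole if a number of a shift passes 0.05 or a number of a turn 0.15, either way. A call with a gripper value outside its range is refused whole. The fingers move at their own pace and stop on an object; "newtons" is the grip in N (left out, the last holds). Time passes only in rows, so rows that do not move let the fingers close. It gives the time, the measured TCP pose, the force, the opening and the grip force at its end, in the units of the state.
- manip.read_state(): the state, without advancing time (a new reading comes with each control period).
- camera(name): name is "side" or "top"; returns the picture (480x640x3 uint8, red, green, blue); there is no depth.
- get_calibration(name): a dict with "K" (3x3 intrinsics, pixels), "dist_coeffs" ([k1, k2, p1, p2, k3] as OpenCV has them; the pictures are not rectified), "cam_to_world" (4x4, takes a point from camera to world coordinates). Camera axes: x right, y up, looking along -z (the intrinsics and any distortion apply to the point x, -y, -z); pixel columns grow to the right and rows downward; lengths in mm; the calibration is good to about 2 mm. A picture is of the moment at which its call begins. get_calibration takes no time and is no camera call.
- manip.sign_off(): hands the job in; it is judged then, once.
The state is a dict: "clock": time; "joints": joint angles; "qd": joint speeds; "effort": joint torques, N m; "eef_pos": TCP position; "eef_rot": TCP orientation; "wrist_force": force on the tool from outside, world axes, zero at the start; "moment": the same for the moment, N m; "finger_gap": finger opening in mm; "finger_force": force on a finger pad.
Only numpy, scipy, OpenCV 4.12 (cv2) and the standard library are available. Lean on these libraries where they do the work, as an engineer would, in place of code of your own. Each camera call takes 0.05 s, during which the arm holds its last target. There are 200 camera calls.

TASK

Take the short square-tube leg with the square four-hole foot flange and fit it upright on the mounting plate of the scorched wooden panel: centre bore over the spigot, then feel for the turn at which all four studs enter the holes, and bring it down until the flange lies flush on the plate. Work gently: never force or drop the leg onto the studs. Leave the round-flanged leg, the glue bottle and the loose tube cap where they are, and let go of the leg when it is home.

Things in the scene. Friction and masses are not known exactly. Their poses are not given: they have to be found in the camera images.
- leg: the leg to fit, loose, upright on its flange, dark steel, about 0.45 kg (+-20 %). Square flange 84 x 84 x 5 mm; square tube 30 x 30 mm centred on it, faces parallel to the flange's edges; 100 mm high in all. Origin: centre of the flange's underside; z up the tube, x and y along the flange's edges
- leg_bore (a point): centre of the leg's bore, at the leg's origin, same axes: bore 15.5 mm wide, open into the tube (24 mm wide inside). Round it four through holes 11 mm wide at x = +-30, y = +-30 mm, so the leg fits the same every quarter turn
- leg_cap (a point): top centre of the leg's black plastic cap, 100 mm above the leg's origin, same axes; the tube below it is the place to grip
- panel: upturned cabinet base of scorched pine, fixed, 200 (x) x 240 (y) x 18 mm thick, with a batten 18 mm wide, 12 mm high along each y end (y = +-105 mm). Origin: centre of its underside on the table; z up. A steel mounting plate 88 x 88 x 4 mm sits on the middle of its top, with a centre spigot and four studs standing on it
- seat (a point): nominal rest point of the leg's origin: middle of the panel, height of the mounting plate's top (22 mm over the table), axes of the panel. The plate with its studs was fitted by hand: its true centre lies up to 4 mm off along x and up to 4 mm along y, and it is turned up to 0.6 rad either way about z. This misfit is not in any measured pose; the plate does not move
- stud_top (a point): nominal point 16 mm above the seat, at the height of the stud tips, where the flange's underside rides while the studs are not matched. The four studs: 8 mm thick, 16 mm high, top 3 mm tapering to 6 mm, at the corners of a 60 mm square parallel to the mounting plate's edges
- spigot_top (a point): nominal point 28 mm above the seat, the tip of the centre spigot: 14 mm thick, 28 mm high, its top 8 mm tapering to 6 mm
- round_leg: bystander: another leg, loose, standing on a round flange 90 mm wide with three dark marks, round tapered post 130 mm high; origin centre of the underside
- glue: bystander: white glue bottle, 54 mm wide, 110 mm high, origin centre of its underside
- end_cap: bystander: small black plastic tube cap 34 x 34 x 14 mm, origin centre of its underside

How it is judged:
By the outcome, as a careful person would: the job done as asked, in the order asked, and still so for the second after the job is handed in, with the robot touching nothing.
It also fails if it takes over 72 s, if anything falls off the work surface, if the arm or the gripper's body presses on something with over 40 N, if the wrist force passes 120 N, or if a joint passes its speed limit or range.

## Working session

There is one attempt and no reset: what is moved stays moved. The work goes in short steps, Python scripts to look and compute and a tool call to move; the robot and the scene stay as the last step left them, time stands still between calls to the robot, and variables do not carry over. Pictures are saved under pics/ and viewed, at most 10 in all, crops included, and the job is handed in when it is done.

Besides the shell and the picture viewer there is one more tool, called as name([rows], argument=value, ...), one row to a line, values as JSON. arm_command: Moves the arm, as the interface text tells. Its arguments: {"type":"object","properties":{"targets":{"type":"array"},"newtons":{"type":"number"}},"required":["targets"]}

```bash
mkdir -p pics; ls; python3 - <<'E'
from cell import manip,camera,get_calibration
import cv2
print(manip.read_state())
for n in("top","side"):
    cv2.imwrite(f"pics/{n}0.png",camera(n)[:,:,::-1]); c=get_calibration(n); print(n,c)
E
```

```text
pics
{'clock': 0.0, 'joints': array([ 1.03938840e+00,  3.00484176e-01,  1.52158483e+00, -1.46131940e-05,
        1.32067985e+00, -6.65995615e-02]), 'qd': array([ 3.39788236e-04, -1.19215294e-03,  1.39483393e-03, -1.25521501e-03,
        6.63331921e-05, -5.96728980e-04]), 'effort': array([ 5.34827086e-05, -5.31811917e+01, -3.52742350e+01,  7.08591426e-02,
        2.43961997e-02, -7.54084249e-05]), 'eef_pos': array([246.4122361 , 491.42173815, 204.87756798]), 'eef_rot': array([-3.14043807e+00, -6.28226280e-05,  2.67678787e+00]), 'wrist_force': array([ 0.29963727, -0.24936979,  0.22175012]), 'moment': array([-0.02654263, -0.00865001, -0.01331408]), 'finger_force': 0.0, 'finger_gap': 94.33006044174373}
top {'K': array([[451.31007727,   0.        , 323.32669685],
       [  0.        , 451.31007727, 241.13968186],
       [  0.        ,   0.        ,   1.        ]]), 'dist_coeffs': array([-0.09708306,  0.        ,  0.        ,  0.        ,  0.        ]), 'cam_to_world': array([[-1.37616210e-02,  9.95947065e-01, -8.88822880e-02,
         4.85851676e+02],
       [-9.99581907e-01, -1.59633176e-02, -2.41077505e-02,
        -3.81550212e+00],
       [-2.54288995e-02,  8.85133652e-02,  9.95750348e-01,
         8.92944787e+02],
       [ 0.00000000e+00,  0.00000000e+00,  0.00000000e+00,
         1.00000000e+00]])}
side {'K': array([[583.42253898,   0.        , 325.5983313 ],
       [  0.        , 583.42253898, 236.74662437],
       [  0.        ,   0.        ,   1.        ]]), 'dist_coeffs': array([-0.19180591,  0.        ,  0.        ,  0.        ,  0.        ]), 'cam_to_world': array([[ 9.46607610e-01,  2.34609069e-01, -2.21116752e-01,
         3.16713242e+02],
       [-3.21843856e-01,  7.27538581e-01, -6.05891200e-01,
        -6.49881591e+02],
       [ 1.87233978e-02,  6.44706289e-01,  7.64201044e-01,
         9.41072817e+02],
       [ 0.00000000e+00,  0.00000000e+00,  0.00000000e+00,
         1.00000000e+00]])}
```

View pics/top0.png

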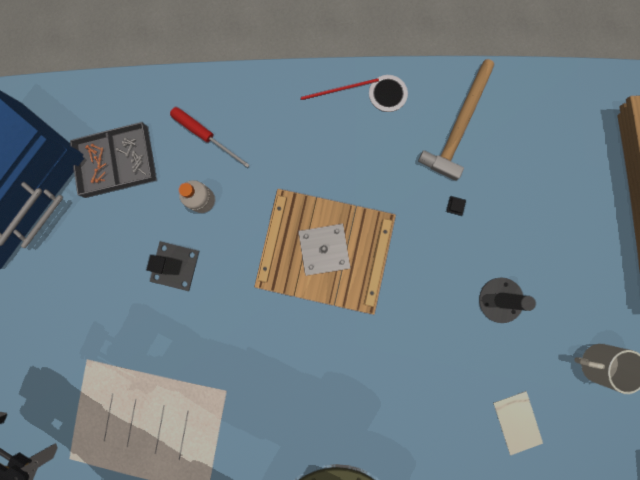

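View pics/side0.png

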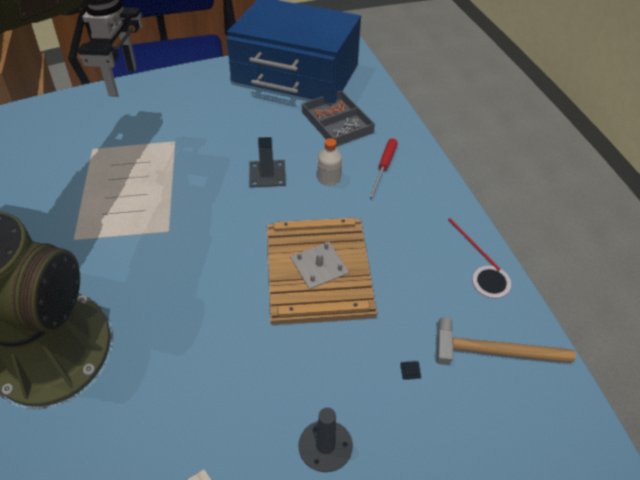

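The top view shows the leg (flange near (174,266), cap near (160,265)), the plate near (324,250), the glue at (195,198) and the round leg at (502,300). The side view shows the leg at (267,173) and the plate at (320,265). Next I enlarge the leg and the plate.

```bash
python3 - <<'E'
import cv2,numpy as np
t=cv2.imread("pics/top0.png");s=cv2.imread("pics/side0.png")
def c(i,x,y,w=60,k=5): 
    o=cv2.resize(i[y:y+w,x:x+w],None,fx=k,fy=k,interpolation=cv2.INTER_CUBIC)
    for q in range(0,w,10): cv2.putText(o,str(x+q),(q*k,8),0,.3,(0,255,255));cv2.putText(o,str(y+q),(0,q*k+4),0,.3,(0,255,0))
    return cv2.convertScaleAbs(o,alpha=1.5)
cv2.imwrite("pics/z.png",np.vstack([np.hstack([c(t,143,237),c(t,294,220)]),np.hstack([c(s,238,132),c(s,290,233)])]))
E
```

```text
(no output)
```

View pics/z.png

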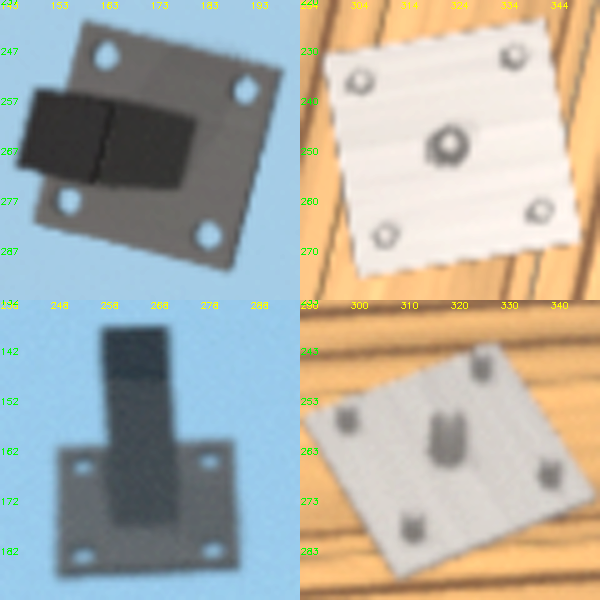

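```bash
cat >h.py <<'E'
import cv2,numpy as np
from cell import manip,camera,get_calibration
from scipy.optimize import least_squares
def proj(n,P):
    c=get_calibration(n);T=np.linalg.inv(c["cam_to_world"]);p=np.c_[P,np.ones(len(P))]@T.T
    p=p[:,:3]*[1,-1,-1]
    return cv2.projectPoints(p,np.zeros(3),np.zeros(3),c["K"],c["dist_coeffs"])[0][:,0]
def sq(p,h,z):
    c,s=np.cos(p[2]),np.sin(p[2]);q=np.array([[h,h],[h,-h],[-h,-h],[-h,h]]) 
    return np.c_[q@np.array([[c,s],[-s,c]])+p[:2],np.full(4,z)]
def fit(name,obs,x0):
    # obs: list of (cam, pix, half, z)
    def r(p):
        o=[]
        for n,px,h,z in obs:
            P=proj(n,sq(p,h,z) if h else np.array([[p[0],p[1],z]]))
            d=np.linalg.norm(P[:,None]-px[None],axis=2).argmin(0)
            o.append((P[d]-px).ravel())
        return np.concatenate(o)
    best=min((least_squares(r,[*x0,a]) for a in np.arange(-.8,.8,.2)),key=lambda s:s.cost)
    print(name,best.x.round(3),"rms px",np.sqrt(np.mean(best.fun**2)).round(2)); return best.x
def cr(l,x,y): return (np.array(l,float)+.5)/5-.5+[x,y]
E
cat >m.py <<'E'
from h import *
L=[("top",cr([(84,21),(283,69),(232,271),(33,223)],143,237),42,5),("side",cr([(57,449-300),(234,140),(239,269),(57,277)],238,132),42,5),
("top",cr([(106,55),(246,91),(209,235),(68,201)],143,237),30,4),("side",cr([(84,167),(210,161),(213,250),(84,256)],238,132),30,4)]
P=[("top",cr([(23,58),(243,18),(282,241),(60,276)],294,220),44,22),("side",cr([(5,113),(197,44),(296,197),(102,278)],290,233),44,22),
("top",cr([(61,80),(215,55),(242,210),(86,235)],294,220),30,38),("side",cr([(46,112),(181,58),(249,164),(113,218)],290,233),30,38),
("top",cr([(149,144)],294,220),0,50),("side",cr([(148,118)],290,233),0,50)]
for n,o,x in(("leg",L,(450,310)),("plate",P,(480,0))):
    fit(n,o,x); fit(n+" top",[q for q in o if q[0]=="top"],x); fit(n+" side",[q for q in o if q[0]=="side"],x)
    for q in o:
        if q[2]: fit(str(q[0])+str(q[2]),[q],x)
E
python3 m.py
```

```text
leg [ 5.20564e+02  3.17765e+02 -2.45000e-01] rms px 0.27
leg top [ 5.20482e+02  3.18052e+02 -2.44000e-01] rms px 0.22
leg side [ 5.20608e+02  3.17048e+02 -2.47000e-01] rms px 0.25
top42 [491.564 325.128  -1.032] rms px 11.81
side42 [491.564 324.163  -1.034] rms px 7.81
top30 [ 5.20571e+02  3.18315e+02 -2.48000e-01] rms px 0.12
side30 [500.36  322.638  -1.033] rms px 5.46Traceback (most recent call last):
  File "m.py", line 8, in <module>
    fit(n,o,x); fit(n+" top",[q for q in o if q[0]=="top"],x); fit(n+" side",[q for q in o if q[0]=="side"],x)
    ~~~^^^^^^^
  File "h.py", line 20, in fit
    best=min((least_squares(r,[*x0,a]) for a in np.arange(-.8,.8,.2)),key=lambda s:s.cost)
  File "h.py", line 20, in <genexpr>
    best=min((least_squares(r,[*x0,a]) for a in np.arange(-.8,.8,.2)),key=lambda s:s.cost)
              ~~~~~~~~~~~~~^^^^^^^^^^^
    return func(*args, **kwargs)
    result = trf(vector_fun.fun, vector_fun.jac, x0, f0, J0, lb, ub, ftol, xtol,
                 gtol, max_nfev, x_scale, loss_function, tr_solver,
                 tr_options.copy(), verbose, callback=callba
[... 792 characters left out ...]
               mf)
                             ^^^
    df = [f_eval - f0 for f_eval in f_evals]
                                    ^^^^^^^
    f = np.atleast_1d(self.fun(x, *self.args, **self.kwargs))
                      ~~~~~~~~^^^^^^^^^^^^^^^^^^^^^^^^^^^^^^
    return np.atleast_1d(self.fun(x))
                         ~~~~~~~~^^^
    return self.f(x, *self.args, **self.kwargs)
           ~~~~~~^^^^^^^^^^^^^^^^^^^^^^^^^^^^^^
  File "h.py", line 16, in r
    P=proj(n,sq(p,h,z) if h else np.array([[p[0],p[1],z]]))
  File "h.py", line 5, in proj
    c=get_calibration(n);T=np.linalg.inv(c["cam_to_world"]);p=np.c_[P,np.ones(len(P))]@T.T
ValueError: time passes only in moves, steps and waits
```

```bash
sed -i 's/c=get_calibration(n);T/c=C[n];T/; s/^def proj/C={n:get_calibration(n) for n in("top","side")}\ndef proj/' h.py
sed -i 's/(450,310)/(520,318)/; s/^    for q in o:/    continue/; /if q\[2\]: fit/d' m.py; python3 m.py
```

```text
leg [520.564 317.765   1.326] rms px 0.27
leg top [ 5.20482e+02  3.18052e+02 -2.44000e-01] rms px 0.22
leg side [ 5.20608e+02  3.17048e+02 -2.47000e-01] rms px 0.25
plate [5.47822e+02 1.56710e+01 1.48000e-01] rms px 0.54
plate top [5.47944e+02 1.62700e+01 1.53000e-01] rms px 0.26
plate side [5.47573e+02 1.46760e+01 1.43000e-01] rms px 0.6
```

arm_command([
  {"hand": 0.4, "x": -0.0323, "y": -0.00325},
  {"hand": 0.4, "x": -0.0323, "y": -0.00325},
  {"hand": 0.4, "x": -0.0323, "y": -0.00325},
  {"hand": 0.4, "x": -0.0323, "y": -0.00325},
  {"hand": 0.4, "x": -0.0323, "y": -0.00325},
  {"hand": 0.4, "x": -0.0323, "y": -0.00325},
  {"hand": 0.4, "x": -0.0323, "y": -0.00325},
  {"hand": 0.4, "x": -0.0323, "y": -0.00325},
  {"hand": 0.4, "x": -0.0323, "y": -0.00325},
  {"hand": 0.4, "x": -0.0323, "y": -0.00325},
])

```text
schema error: expected keys hand, x, y, z, yaw
```

arm_command([
  {"hand": 0.4, "yaw": 0.135},
  {"hand": 0.4, "yaw": 0.135},
  {"hand": 0.4, "yaw": 0.135},
  {"hand": 0.4, "yaw": 0.135},
  {"hand": 0.4, "yaw": 0.135},
  {"hand": 0.4, "yaw": 0.135},
  {"hand": 0.4, "yaw": 0.135},
  {"hand": 0.4, "yaw": 0.135},
  {"hand": 0.4, "yaw": 0.135},
  {"hand": 0.4, "yaw": 0.135},
])

```text
schema error: expected keys hand, x, y, z, yaw
```

arm_command([
  {"hand": 0.4},
])

```text
schema error: expected keys hand, x, y, z, yaw
```

All five keys are needed in each row.

arm_command([
  {"hand": 0.4, "x": -0.0323, "y": -0.00325, "z": 0, "yaw": 0},
  {"hand": 0.4, "x": -0.0323, "y": -0.00325, "z": 0, "yaw": 0},
  {"hand": 0.4, "x": -0.0323, "y": -0.00325, "z": 0, "yaw": 0},
  {"hand": 0.4, "x": -0.0323, "y": -0.00325, "z": 0, "yaw": 0},
  {"hand": 0.4, "x": -0.0323, "y": -0.00325, "z": 0, "yaw": 0},
  {"hand": 0.4, "x": -0.0323, "y": -0.00325, "z": 0, "yaw": 0},
  {"hand": 0.4, "x": -0.0323, "y": -0.00325, "z": 0, "yaw": 0},
  {"hand": 0.4, "x": -0.0323, "y": -0.00325, "z": 0, "yaw": 0},
  {"hand": 0.4, "x": -0.0323, "y": -0.00325, "z": 0, "yaw": 0},
  {"hand": 0.4, "x": -0.0323, "y": -0.00325, "z": 0, "yaw": 0},
])

```text
clock: 1.1
eef_pos: [521.6, 316.9, 205.1]
eef_rot: [-3.141, -0.0, 2.677]
wrist_force: [0.8, 0.2, 0.3]
finger_gap: 65.8
finger_force: 0.0
```

arm_command([
  {"hand": 0.4, "x": 0, "y": 0, "z": 0, "yaw": 0.135},
  {"hand": 0.4, "x": 0, "y": 0, "z": 0, "yaw": 0.135},
  {"hand": 0.4, "x": 0, "y": 0, "z": 0, "yaw": 0.135},
  {"hand": 0.4, "x": 0, "y": 0, "z": 0, "yaw": 0.135},
  {"hand": 0.4, "x": 0, "y": 0, "z": 0, "yaw": 0.135},
  {"hand": 0.4, "x": 0, "y": 0, "z": 0, "yaw": 0.135},
  {"hand": 0.4, "x": 0, "y": 0, "z": 0, "yaw": 0.135},
  {"hand": 0.4, "x": 0, "y": 0, "z": 0, "yaw": 0.135},
  {"hand": 0.4, "x": 0, "y": 0, "z": 0, "yaw": 0.135},
  {"hand": 0.4, "x": 0, "y": 0, "z": 0, "yaw": 0.135},
])

```text
clock: 2.1
eef_pos: [520.6, 317.8, 205.0]
eef_rot: [-3.141, 0.001, 1.321]
wrist_force: [0.0, 0.4, -0.3]
finger_gap: 65.8
finger_force: 0.0
```

arm_command([
  {"hand": 0.4, "x": 0, "y": 0, "z": 0, "yaw": 0},
  {"hand": 0.4, "x": 0, "y": 0, "z": 0, "yaw": 0},
  {"hand": 0.4, "x": 0, "y": 0, "z": 0, "yaw": 0},
])

```text
clock: 2.4
eef_pos: [520.6, 317.8, 205.3]
eef_rot: [-3.141, 0.0, 1.33]
wrist_force: [0.1, -0.8, -0.4]
finger_gap: 66.0
finger_force: 0.0
```

arm_command([
  {"hand": 0.4, "x": 0, "y": 0, "z": 0.03, "yaw": 0},
  {"hand": 0.4, "x": 0, "y": 0, "z": 0.03, "yaw": 0},
  {"hand": 0.4, "x": 0, "y": 0, "z": 0.025, "yaw": 0},
  {"hand": 0.4, "x": 0, "y": 0, "z": 0.02, "yaw": 0},
  {"hand": 0.4, "x": 0, "y": 0, "z": 0.02, "yaw": 0},
  {"hand": 0.4, "x": 0, "y": 0, "z": 0.02, "yaw": 0},
  {"hand": 0.4, "x": 0, "y": 0, "z": 0.01, "yaw": 0},
  {"hand": 0.4, "x": 0, "y": 0, "z": 0, "yaw": 0},
  {"hand": 0.4, "x": 0, "y": 0, "z": 0, "yaw": 0},
])

```text
clock: 3.3
eef_pos: [521.0, 318.0, 51.2]
eef_rot: [3.141, -0.001, 1.327]
wrist_force: [-0.2, -0.3, 0.4]
finger_gap: 65.5
finger_force: 0.0
```

arm_command([
  {"hand": -0.1, "x": 0, "y": 0, "z": 0, "yaw": 0},
  {"hand": -0.2, "x": 0, "y": 0, "z": 0, "yaw": 0},
  {"hand": -0.3, "x": 0, "y": 0, "z": 0, "yaw": 0},
  {"hand": -0.4, "x": 0, "y": 0, "z": 0, "yaw": 0},
  {"hand": -0.5, "x": 0, "y": 0, "z": 0, "yaw": 0},
  {"hand": -0.6, "x": 0, "y": 0, "z": 0, "yaw": 0},
  {"hand": -0.6, "x": 0, "y": 0, "z": 0, "yaw": 0},
  {"hand": -0.6, "x": 0, "y": 0, "z": 0, "yaw": 0},
], newtons=25)

```text
clock: 4.1
eef_pos: [520.7, 317.8, 50.6]
eef_rot: [3.142, -0.0, 1.327]
wrist_force: [-1.2, -0.3, 2.6]
finger_gap: 29.7
finger_force: 25.0
```

arm_command([
  {"hand": -0.6, "x": 0, "y": 0, "z": -0.005, "yaw": 0},
  {"hand": -0.6, "x": 0, "y": 0, "z": -0.015, "yaw": 0},
  {"hand": -0.6, "x": 0, "y": 0, "z": -0.02, "yaw": 0},
  {"hand": -0.6, "x": 0, "y": 0, "z": -0.02, "yaw": 0},
  {"hand": -0.6, "x": 0, "y": 0, "z": -0.01, "yaw": 0},
  {"hand": -0.6, "x": 0, "y": 0, "z": 0, "yaw": 0},
])

```text
clock: 4.7
eef_pos: [521.2, 318.1, 122.2]
eef_rot: [3.14, -0.002, 1.327]
wrist_force: [-0.3, 0.1, -5.3]
finger_gap: 29.9
finger_force: 25.0
```

arm_command([
  {"hand": -0.6, "x": -0.01, "y": 0.004, "z": 0, "yaw": 0},
  {"hand": -0.6, "x": -0.03, "y": 0.01, "z": 0, "yaw": 0},
  {"hand": -0.6, "x": -0.035, "y": 0.012, "z": 0, "yaw": 0},
  {"hand": -0.6, "x": -0.035, "y": 0.012, "z": 0, "yaw": 0},
  {"hand": -0.6, "x": -0.035, "y": 0.012, "z": 0, "yaw": 0},
  {"hand": -0.6, "x": -0.035, "y": 0.012, "z": 0, "yaw": 0},
  {"hand": -0.6, "x": -0.035, "y": 0.012, "z": 0, "yaw": 0},
  {"hand": -0.6, "x": -0.035, "y": 0.012, "z": 0, "yaw": 0},
  {"hand": -0.6, "x": -0.0267, "y": 0.0094, "z": 0, "yaw": 0},
  {"hand": -0.6, "x": -0.01, "y": 0.004, "z": 0, "yaw": 0},
])

```text
clock: 5.7
eef_pos: [547.2, 12.7, 119.4]
eef_rot: [-3.14, 0.001, 1.324]
wrist_force: [-0.3, -0.1, -5.2]
finger_gap: 29.9
finger_force: 25.0
```

arm_command([
  {"hand": -0.6, "x": 0, "y": 0, "z": 0, "yaw": -0.05},
  {"hand": -0.6, "x": 0, "y": 0, "z": 0, "yaw": -0.1},
  {"hand": -0.6, "x": 0, "y": 0, "z": 0, "yaw": -0.1},
  {"hand": -0.6, "x": 0, "y": 0, "z": 0, "yaw": -0.1},
  {"hand": -0.6, "x": 0, "y": 0, "z": 0, "yaw": -0.045},
  {"hand": -0.6, "x": 0, "y": 0, "z": 0, "yaw": 0},
  {"hand": -0.6, "x": 0, "y": 0, "z": 0, "yaw": 0},
  {"hand": -0.6, "x": 0, "y": 0, "z": 0, "yaw": 0},
])

```text
clock: 6.5
eef_pos: [547.7, 15.7, 120.2]
eef_rot: [-3.141, -0.0, 1.721]
wrist_force: [0.1, -0.3, -4.6]
finger_gap: 29.5
finger_force: 25.0
```

```bash
python3 - <<'E'
from h import *
s=manip.read_state();print(s["eef_pos"],s["eef_rot"],s["wrist_force"],s["moment"])
def c(i,x,y,w=60,k=5): return cv2.convertScaleAbs(cv2.resize(i[y:y+w,x:x+w],None,fx=k,fy=k,interpolation=cv2.INTER_CUBIC),alpha=1.5)
t=camera("top")[:,:,::-1];d=camera("side")[:,:,::-1]
cv2.imwrite("pics/a.png",np.hstack([c(t,274,200,100,4),c(d,270,180,100,4)]))
E
```

```text
[547.721922    15.66796413 120.1878308 ] [-3.14114574e+00 -1.19254175e-04  1.72069770e+00] [ 0.05542974 -0.32009956 -4.56546935] [-0.09067844  0.06322379  0.05319342]
```

View pics/a.png

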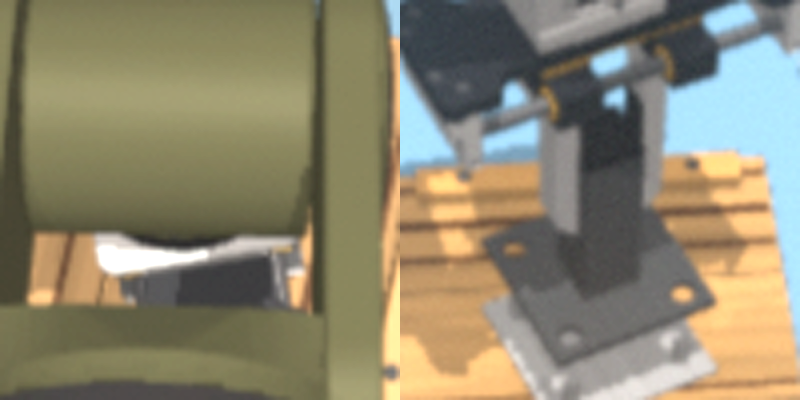

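The side view shows the leg gripped upright above the plate, with flange corners at crop (482,238), (716,302) and (563,362), parallel to the plate to the eye. I fit its pose for a check.

```bash
python3 - <<'E'
from h import *
f=lambda l:(np.array(l,float)+.5)/4-.5+[170,180]
o=[("side",f([(482,238),(716,302),(563,362)]),42,75),("side",f([(515,249),(684,295),(570,338)]),30,74)]
fit("held",o,(547,15))
E
```

```text
held [5.47752e+02 1.59870e+01 1.46000e-01] rms px 0.4
```

arm_command([
  {"hand": -0.6, "x": 0, "y": 0, "z": 0.006, "yaw": 0},
  {"hand": -0.6, "x": 0, "y": 0, "z": 0.006, "yaw": 0},
  {"hand": -0.6, "x": 0, "y": 0, "z": 0.004, "yaw": 0},
  {"hand": -0.6, "x": 0, "y": 0, "z": 0.002, "yaw": 0},
  {"hand": -0.6, "x": 0, "y": 0, "z": 0.002, "yaw": 0},
  {"hand": -0.6, "x": 0, "y": 0, "z": 0.002, "yaw": 0},
  {"hand": -0.6, "x": 0, "y": 0, "z": 0.001, "yaw": 0},
  {"hand": -0.6, "x": 0, "y": 0, "z": 0, "yaw": 0},
])

```text
clock: 7.4
eef_pos: [547.9, 15.6, 97.4]
eef_rot: [-3.142, -0.0, 1.722]
wrist_force: [0.3, 0.6, -4.8]
finger_gap: 30.2
finger_force: 25.0
```

arm_command([
  {"hand": -0.6, "x": 0, "y": 0, "z": 0.001, "yaw": 0},
  {"hand": -0.6, "x": 0, "y": 0, "z": 0.001, "yaw": 0},
  {"hand": -0.6, "x": 0, "y": 0, "z": 0, "yaw": 0},
])

```text
clock: 7.7
eef_pos: [547.8, 15.6, 95.4]
eef_rot: [-3.141, -0.0, 1.722]
wrist_force: [0.6, -1.1, -5.2]
finger_gap: 29.9
finger_force: 25.0
```

arm_command([
  {"hand": -0.6, "x": 0, "y": 0, "z": 0.001, "yaw": 0},
  {"hand": -0.6, "x": 0, "y": 0, "z": 0.001, "yaw": 0},
  {"hand": -0.6, "x": 0, "y": 0, "z": 0, "yaw": 0},
])

```text
clock: 8.0
eef_pos: [547.8, 15.6, 93.3]
eef_rot: [-3.141, -0.0, 1.722]
wrist_force: [0.8, 1.1, -5.6]
finger_gap: 29.9
finger_force: 25.0
```

arm_command([
  {"hand": -0.6, "x": 0, "y": 0, "z": 0.001, "yaw": 0},
  {"hand": -0.6, "x": 0, "y": 0, "z": 0.001, "yaw": 0},
  {"hand": -0.6, "x": 0, "y": 0, "z": 0, "yaw": 0},
])

```text
clock: 8.3
eef_pos: [547.8, 15.6, 91.3]
eef_rot: [-3.141, -0.0, 1.722]
wrist_force: [0.1, 0.2, -5.8]
finger_gap: 30.2
finger_force: 25.0
```

arm_command([
  {"hand": -0.6, "x": 0, "y": 0, "z": 0.001, "yaw": 0},
  {"hand": -0.6, "x": 0, "y": 0, "z": 0.001, "yaw": 0},
  {"hand": -0.6, "x": 0, "y": 0, "z": 0, "yaw": 0},
])

```text
clock: 8.6
eef_pos: [547.8, 15.6, 89.3]
eef_rot: [-3.141, -0.0, 1.722]
wrist_force: [-0.7, -0.2, -4.9]
finger_gap: 29.7
finger_force: 25.0
```

```bash
python3 -c "
from cell import manip
s=manip.read_state();print(s['eef_pos'],s['wrist_force'],s['moment'])"
```

```text
[547.81935643  15.57768473  89.28452456] [-0.70986141 -0.17976212 -4.86956347] [-0.10648246  0.07846302 -0.01394531]
```

arm_command([
  {"hand": -0.6, "x": 0, "y": 0, "z": 0.001, "yaw": 0},
  {"hand": -0.6, "x": 0, "y": 0, "z": 0.001, "yaw": 0},
  {"hand": -0.6, "x": 0, "y": 0, "z": 0, "yaw": 0},
])

```text
clock: 8.9
eef_pos: [547.8, 15.6, 87.3]
eef_rot: [-3.141, -0.0, 1.722]
wrist_force: [0.0, 0.3, -4.8]
finger_gap: 30.2
finger_force: 25.0
```

arm_command([
  {"hand": -0.6, "x": 0, "y": 0, "z": 0.001, "yaw": 0},
  {"hand": -0.6, "x": 0, "y": 0, "z": 0, "yaw": 0},
])

```text
clock: 9.1
eef_pos: [547.8, 15.6, 86.3]
eef_rot: [-3.141, -0.0, 1.722]
wrist_force: [0.5, -0.3, -5.4]
finger_gap: 30.4
finger_force: 25.0
```

arm_command([
  {"hand": -0.6, "x": 0, "y": 0, "z": 0.001, "yaw": 0},
  {"hand": -0.6, "x": 0, "y": 0, "z": 0, "yaw": 0},
])

```text
clock: 9.3
eef_pos: [547.9, 15.6, 85.4]
eef_rot: [-3.142, -0.0, 1.722]
wrist_force: [-0.0, -0.0, -5.3]
finger_gap: 29.8
finger_force: 25.0
```

The studs have entered, with no rise in force. I keep lowering.

arm_command([
  {"hand": -0.6, "x": 0, "y": 0, "z": 0.001, "yaw": 0},
  {"hand": -0.6, "x": 0, "y": 0, "z": 0.001, "yaw": 0},
  {"hand": -0.6, "x": 0, "y": 0, "z": 0.001, "yaw": 0},
  {"hand": -0.6, "x": 0, "y": 0, "z": 0, "yaw": 0},
])

```text
clock: 9.7
eef_pos: [547.8, 15.6, 82.3]
eef_rot: [-3.141, -0.0, 1.722]
wrist_force: [-0.6, 0.0, -5.4]
finger_gap: 30.1
finger_force: 25.0
```

arm_command([
  {"hand": -0.6, "x": 0, "y": 0, "z": 0.001, "yaw": 0},
  {"hand": -0.6, "x": 0, "y": 0, "z": 0.001, "yaw": 0},
  {"hand": -0.6, "x": 0, "y": 0, "z": 0.001, "yaw": 0},
  {"hand": -0.6, "x": 0, "y": 0, "z": 0, "yaw": 0},
])

```text
clock: 10.1
eef_pos: [547.8, 15.6, 79.3]
eef_rot: [-3.141, -0.0, 1.722]
wrist_force: [0.5, 0.4, -4.4]
finger_gap: 29.8
finger_force: 25.0
```

arm_command([
  {"hand": -0.6, "x": 0, "y": 0, "z": 0.001, "yaw": 0},
  {"hand": -0.6, "x": 0, "y": 0, "z": 0.001, "yaw": 0},
  {"hand": -0.6, "x": 0, "y": 0, "z": 0.001, "yaw": 0},
  {"hand": -0.6, "x": 0, "y": 0, "z": 0, "yaw": 0},
])

```text
clock: 10.5
eef_pos: [547.8, 15.6, 76.3]
eef_rot: [-3.141, -0.0, 1.722]
wrist_force: [0.2, 0.6, -5.7]
finger_gap: 30.1
finger_force: 25.0
```

arm_command([
  {"hand": -0.6, "x": 0, "y": 0, "z": 0.001, "yaw": 0},
  {"hand": -0.6, "x": 0, "y": 0, "z": 0.001, "yaw": 0},
  {"hand": -0.6, "x": 0, "y": 0, "z": 0.001, "yaw": 0},
  {"hand": -0.6, "x": 0, "y": 0, "z": 0, "yaw": 0},
])

```text
clock: 10.9
eef_pos: [547.8, 15.6, 73.3]
eef_rot: [-3.141, -0.0, 1.722]
wrist_force: [0.5, 0.7, -5.6]
finger_gap: 29.7
finger_force: 25.0
```

arm_command([
  {"hand": -0.6, "x": 0, "y": 0, "z": 0.0005, "yaw": 0},
  {"hand": -0.6, "x": 0, "y": 0, "z": 0, "yaw": 0},
])

```text
clock: 11.1
eef_pos: [547.9, 15.6, 72.9]
eef_rot: [-3.142, -0.0, 1.722]
wrist_force: [0.1, -0.5, -5.7]
finger_gap: 29.8
finger_force: 25.0
```

arm_command([
  {"hand": -0.6, "x": 0, "y": 0, "z": 0.0005, "yaw": 0},
  {"hand": -0.6, "x": 0, "y": 0, "z": 0, "yaw": 0},
])

```text
clock: 11.3
eef_pos: [547.9, 15.6, 72.5]
eef_rot: [3.141, 0.0, 1.722]
wrist_force: [-0.2, 0.7, -3.5]
finger_gap: 30.0
finger_force: 25.0
```

arm_command([
  {"hand": -0.6, "x": 0, "y": 0, "z": 0.0004, "yaw": 0},
  {"hand": -0.6, "x": 0, "y": 0, "z": 0, "yaw": 0},
])

```text
clock: 11.5
eef_pos: [548.0, 15.6, 72.5]
eef_rot: [3.141, 0.0, 1.722]
wrist_force: [-2.6, -0.1, 1.3]
finger_gap: 30.0
finger_force: 25.0
```

Contact came at the expected height: the TCP stopped at 72.5 mm and the load came off the wrist. Now I release the leg.

arm_command([
  {"hand": -0.3, "x": 0, "y": 0, "z": 0, "yaw": 0},
  {"hand": -0.1, "x": 0, "y": 0, "z": 0, "yaw": 0},
  {"hand": 0.1, "x": 0, "y": 0, "z": 0, "yaw": 0},
  {"hand": 0.3, "x": 0, "y": 0, "z": 0, "yaw": 0},
  {"hand": 0.4, "x": 0, "y": 0, "z": 0, "yaw": 0},
  {"hand": 0.4, "x": 0, "y": 0, "z": 0, "yaw": 0},
])

```text
clock: 12.1
eef_pos: [547.9, 15.6, 72.0]
eef_rot: [3.142, 0.0, 1.722]
wrist_force: [0.1, 0.3, -0.4]
finger_gap: 65.1
finger_force: 0.0
```

arm_command([
  {"hand": 0.4, "x": 0, "y": 0, "z": -0.01, "yaw": 0},
  {"hand": 0.4, "x": 0, "y": 0, "z": -0.02, "yaw": 0},
  {"hand": 0.4, "x": 0, "y": 0, "z": -0.03, "yaw": 0},
  {"hand": 0.4, "x": 0, "y": 0, "z": -0.03, "yaw": 0},
  {"hand": 0.4, "x": 0, "y": 0, "z": -0.03, "yaw": 0},
  {"hand": 0.4, "x": 0, "y": 0, "z": -0.02, "yaw": 0},
  {"hand": 0.4, "x": -0.03, "y": 0, "z": -0.02, "yaw": 0},
  {"hand": 0.4, "x": -0.03, "y": 0, "z": 0, "yaw": 0},
  {"hand": 0.4, "x": -0.03, "y": 0, "z": 0, "yaw": 0},
  {"hand": 0.4, "x": 0, "y": 0, "z": 0, "yaw": 0},
])

```text
clock: 13.1
eef_pos: [561.5, -76.1, 232.7]
eef_rot: [3.141, 0.001, 1.719]
wrist_force: [-1.0, 0.3, -0.7]
finger_gap: 65.5
finger_force: 0.0
```

```bash
python3 - <<'E'
from h import *
print(manip.read_state()["eef_pos"],manip.read_state()["wrist_force"])
d=camera("side")[:,:,::-1]
cv2.imwrite("pics/b.png",cv2.convertScaleAbs(cv2.resize(d[190:310,250:400],None,fx=5,fy=5,interpolation=cv2.INTER_CUBIC),alpha=1.4))
E
```

```text
[561.51331571 -76.06092457 232.703176  ] [-0.9504428   0.25174114 -0.71545413]
```

View pics/b.png

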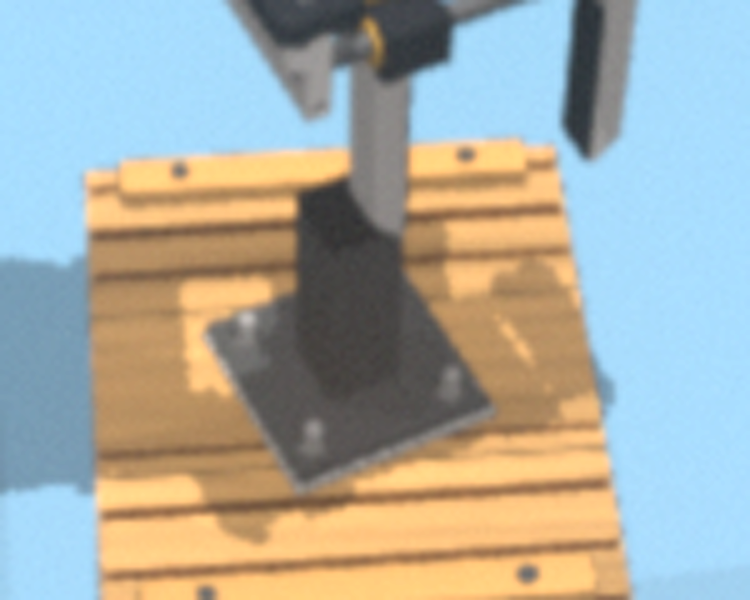

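The leg stands flush on the plate, with studs showing through the flange at crop (247,325), (450,385) and (313,437). The gripper is clear of it.

```bash
python3 -c "
from cell import manip
print(manip.sign_off())"
```

```text
the job is handed in; nothing more can be done
None
```

The square-flanged leg is fitted on the spigot and studs, flush on the plate and released; no turn search was needed because the studs entered at the angle measured from the pictures, and the job was handed in at about 13 s.

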